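Pin the decorating wheel and secure the pin with its spring clip

TASK

Lock the decorating wheel so that the cup on it can be painted: turn the wheel's head by its peg until the hole in its ear lines up under the lock pin, push the pin all the way down through it, then push the spring clip fully home through the pin's cross hole until its bow has snapped over the collar. Leave the saucer, the loop tool and the kiln stilt beside the wheel where they are.

Things in the scene. Friction and masses are not known exactly. Their poses are not given: they have to be found in the camera images.
- stand: fixed grey metal stand of the wheel on the table; never moves. Origin on the wheel's vertical turning axis at table height; its frame (x, y level, z up) is 'the stand frame' in these notes. Foot 150 mm across, z 0-10 mm, with a 60 mm wide tail to x = -155 mm and bolt heads to z 14 mm. The fork is on the -x side.
- fork (a point): point on the pin's axis at the top of the fork's upper cheek: stand frame x = -100, y = 0, z = 62 mm. Two cheeks, both x -150 to -88, y +-18 mm: lower z 18-28, upper z 52-62 mm, held by a post at x -150 to -124 mm. The head's ear swings between them.
- collar_top (a point): centre of the top (z 92 mm) of the steel guide collar on the upper cheek: 24 mm across, z 62-92 mm, the pin slides in it; cross slot along the stand frame's y at z = 80 mm. A ledge 8 mm wide (z 62-78 mm) reaches from it to y = -32 mm under the clip's leg.
- head (a joint): angle (rad, counter-clockwise from above, -1.5 to 0.5) of the wheel's steel head, a disc 160 mm across, z 34-46 mm. 0: the ear's hole is exactly under the pin. It starts between -1.3 and -0.5, so turn it counter-clockwise. It stays where left; about 2 N at the peg turn it. A white cup (56 mm across, top at z 97 mm) is fixed on its centre.
- ear_hole (a point): centre of the upper mouth (z 46 mm) of the 13 mm hole in the ear, a 36 mm wide tongue of the head that reaches to 115 mm from the turning axis; the hole is 100 mm from the axis. Pushing the tapered pin draws the hole in when it is up to about 4 mm off.
- peg_top (a point): centre of the top (z 81 mm) of the upright steel peg on the head, by which it is turned: 12 mm thick, z 46-81 mm (its lowest 4 mm flare to 18 mm), 66 mm from the turning axis, a quarter turn clockwise (from above) from the ear. At head = 0 it is at x = 0, y = +66 mm in the stand frame.
- pin (a joint): how far the captive upright steel lock pin is pushed down (m): 0 raised (as found), 0.030 home, a hard stop. 10 mm thick, tapered tip. Stays where left; about 4 N move it. Home, its head rests on the collar and its 5 mm cross hole is level with the collar's slot. Raised, its tip is 4 mm above the ear; it goes down through the ear only where the hole is.
- pin_head (a point): centre of the flat top of the pin's round head, 22 mm across and 12 mm high; stand frame x = -100, y = 0; z = 134 mm when raised, 104 mm when home.
- clip (a joint): how far the spring clip (R-shaped hair-pin cotter of 3 mm steel wire, level at z 80 mm, it only slides) is pushed along the stand frame's +y (m): as found 0 to 0.003, its straight leg just started in the collar's slot; 0.039 home, a hard stop. 1 to 4 N move it, most while the bow rides over the collar; then it snaps. Stays where left. The pin blocks it unless home.
- clip_end (a point): outermost point of the round loop (19 mm wide) at the clip's rear end, to be pushed towards the stand frame's +y: x = -105, z = 80 mm; y = -92 mm as found (clip 0), y = -53 mm when home. Below it is only the stand's foot (under 14 mm high).
- saucer: loose white pigment saucer, 90 mm across, 33 mm high, beside the wheel on the stand frame's +y side; origin under its centre
- loop_tool: loose wooden trimming tool, 171 mm long, 12 mm high, lying on the table beside the wheel on the stand frame's -y side; origin under its centre
- stilt: loose three-armed clay kiln stilt, 58 x 50 x 24 mm, on the table beside the fork, on the stand frame's +y side; origin under its centre

How it is judged (in metres and radians):
On the way, in this order (a step that is already met when the one before it is completed fails the run):
1. the ear's hole is turned under the lock pin (head within 0.05 rad of 0) (value of joint head between -0.05 and 0.05 rad), for 0.05 s.
2. the pin is pushed home through the ear (pin past 0.0275, head within 0.03 rad of 0) (value of joint pin above 0.0275 m and value of joint head between -0.03 and 0.03 rad), for 0.1 s.
3. the clip is pushed home through the pin (clip past 0.034) (value of joint clip above 0.034 m), for 0.1 s.
At the end, for the whole second after the job is handed in: The head is within 0.03 rad of the lined-up angle and still, the pin is within 2.5 mm of fully home, the clip within 5 mm of fully home with its bow snapped over the collar (all of step 2 and value of joint clip above 0.034 m and velocity of joint head between -0.05 and 0.05 rad/s); the robot touches nothing.
It fails at once if the saucer, loop tool or stilt is moved by more than 3 cm (distance of any of saucer, loop_tool, stilt from where it was at the start of the episode above 0.03 m).
It also fails if it takes over 51 s, if anything falls off the work surface, if the arm or the gripper's body presses on something with over 40 N, if the wrist force passes 120 N, or if a joint passes its speed limit or range.

ROBOT

A 6-joint arm with a two-finger parallel gripper is mounted at the origin on the work surface; the furniture and walls round the work are solid. World frame = base frame: x ahead of the robot, y to its left, z up, the work surface at z = 0. Lengths are in m, angles in degrees, forces in N, time in s.
With the tool pointing down it reaches from about 0.4 to 0.825 m from the base axis. Payload 7 kg.
Tool frame: the origin (TCP) lies midway between the tips of the shut fingers; the grasp point (between the pads) lies 19 mm behind it; z points along the fingers, y is the direction in which the jaws open and shut (so a half turn about z gives the same grasp; the last joint's range is limited). The gripper opens to 88 mm and grips with 3 to 60 N. Pads are 19 mm wide; open, the fingers measure 130 mm over their backs; the gripper's body (78 mm by 193 mm) begins 47 mm behind the grasp point.
Start: joints at [-57.748, 20.546, 0.682, 0, -70.136, -16.507], TCP at [0.183, -0.65, 0.227] pointing down, gripper open.
Joint ranges: [-176.03, 176.03], [-82.01, 121.73], [-58.28, 71.71], [-173.87, 95.51], [-174.79, -0.11], [-173.66, 173.66]. Speed limits (degrees/s): [136.94, 136.94, 172.46, 180, 180, 180].

INTERFACE

Orientations are given as [roll, pitch, yaw] about the fixed x, y, z axes, in that order (R = Rz(yaw) Ry(pitch) Rx(roll)).
In Python, from plant import get_state, capture, get_calibration, close_job, boxes_of, cut_out gives the robot as it stands.
- The arm moves only by the tool apply_moves, never from a script. Its argument "commands" is a list of rows, each an object with "grip": the closure, from 0 (fully open) to 1 (shut); "slide": the shift along the tool's x, y, z in m, a list of three; "roll": the turn about the tool's z in degrees. In form: [{"grip": grip, "slide": [x, y, z], "roll": roll}, ...]. A call has 1 to 5 rows; each row is the pose to reach, as a shift and turn from the pose commanded when the call began, along the tool's axes at that moment; what a row does not reach only later rows make up. A row lasts 1/8 s, in which the tool goes at most 62.5 mm and 10.7 degrees, less where a joint would pass 70% of its speed; a pose out of reach is approached as far as the arm can. A call with a gripper value outside its range is refused whole. The fingers move at their own pace and stop on an object; "grip_force" is the grip in N (left out, the last holds). Time passes only in rows, so rows that repeat a pose let the fingers close. It gives the time, the measured TCP pose, the force and the opening at its end, in the units of the state.
- get_state(): the state, without advancing time (a new reading comes with each control period).
- capture(name): name is "side" or "top" or "wrist"; returns (picture, depth): 384x512x3 uint8, red, green, blue; 384x512 float32, m along the optical axis (not along the pixel's ray), 0 where there is no reading.
- get_calibration(name): a dict with "mtx" (3x3 intrinsics, pixels), "distortion" ([k1, k2, p1, p2, k3] as OpenCV has them; the pictures are not rectified), "R" (3x3) and "t" (3): a world point X has camera coordinates R X + t. Camera axes: x right, y down, z forward; pixel columns grow to the right and rows downward; lengths in m; the calibration is good to about 2 mm. A picture is of the moment at which its call begins: read the wrist's pose just before it. get_calibration takes no time and is no camera call; for the wrist camera it gives the pose at the moment of the call.
- close_job(): hands the job in, once; it reports no verdict.
Trained networks look in the newest picture that a camera, given by its name, has taken for a name from the list of things; names that differ only in an ending like _2 or _b are one class to them, and where a whole thing is asked for, a point or a joint stands for the part that bears it (a point fixed in the world has none). Each returns a list of dicts, best first, with "score" (0 to 1); they miss things now and then, are a little off and sometimes report something else, mostly with a low value. They report only what shows in the picture. A call takes as long as a camera call.
- boxes_of(name, camera): "position" ([x, y, z] in m, in the coordinates of the camera as it stood for that picture, good to about 4 mm: the middle of the surface that is visible of it).
- cut_out(name, camera): "mask" (384x512 bool, what is visible of it).
The state is a dict: "time_s": time; "joints": joint angles; "qd": joint speeds; "joint_torque": joint torques, N m; "tcp_pos": TCP position; "eef_rot": TCP orientation; "contact_force": force on the tool from outside, world axes, zero at the start; "moment": the same for the moment, N m; "gripper_width": finger opening in m.
Only numpy, scipy, OpenCV 4.12 (cv2) and the standard library are available. Lean on these libraries where they do the work, as an engineer would, in place of code of your own. Each camera call takes 0.05 s, during which the arm holds its last target.

## Working session

There is one attempt and no reset: what is moved stays moved. The work goes in short steps, Python scripts to look and compute and a tool call to move; the robot and the scene stay as the last step left them, time stands still between calls to the robot, and variables do not carry over. Pictures are saved under pics/ and viewed, and the job is handed in when it is done.

Besides the shell and the picture viewer there is one more tool, called in YAML: its name, and indented under it one key for each argument. apply_moves: Moves the arm, as the interface text tells. Its arguments: {"type":"object","properties":{"commands":{"type":"array"},"grip_force":{"type":"number"}},"required":["commands"]}

```bash
mkdir -p pics; ls; python3 - <<'E'
from plant import *
import cv2,numpy as np
s=get_state();print(s)
for n in("side","top","wrist"):
    p,d=capture(n);c=get_calibration(n);cv2.imwrite(f"pics/{n}0.png",p[...,::-1]);np.savez(f"pics/{n}0.npz",p=p,d=d,**{k:np.array(v) for k,v in c.items()})
    print(n,c)
    for t in("stand","head","ear_hole","peg_top","pin","pin_head","clip","clip_end","saucer","loop_tool","stilt","collar_top","fork"):
        if n=="wrist":break
        try:
            b=boxes_of(t,n)
        except Exception as e: print(t,e);continue
        R=np.array(c["R"]);T=np.array(c["t"])
        print(t,[(np.round(R.T@(np.array(x["position"])-T),4).tolist(),round(x["score"],2)) for x in b[:2]])
print(get_state()["time_s"])
E
```

```text
pics
{'time_s': 0.0, 'joints': array([-5.77485227e+01,  2.05915795e+01,  6.34303479e-01, -1.94388518e-02,
       -7.01347182e+01, -1.65060049e+01]), 'qd': array([ 0.14149587, -0.07246829,  0.07462543, -0.09943879, -0.03203705,
        0.11247087]), 'joint_torque': array([ 4.02796422e-04, -5.82722926e+01,  2.93061876e+01,  6.99726239e+00,
        7.05403945e-03, -1.89267398e-04]), 'tcp_pos': array([ 0.183005  , -0.64922355,  0.22562721]), 'eef_rot': array([ 1.79906605e+02, -8.61876196e-03, -1.64261141e+02]), 'contact_force': array([-0.87401564, -0.40809066, -0.17995277]), 'moment': array([-0.00612418,  0.03231638, -0.00158476]), 'gripper_width': 0.08718974077581726}
side {'mtx': array([[425.2261286 ,   0.        , 256.24584864],
       [  0.        , 425.2261286 , 188.59540066],
       [  0.        ,   0.        ,   1.        ]]), 'distortion': array([0.0506338, 0.       , 0.       , 0.       , 0.       ]), 'R': array([[-0.80554445, -0.59235903, -0.0144539 ],
       [-0.2947386 ,  0.42173568, -0.8574778 ],
       [ 0.51403044, -0.68647636, -0.51431791]]), 't': array([0.49689938, 0.230
[... 1411 characters left out ...]
ol [([0.5998, -0.1122, 0.0153], 0.54)]
stilt [([0.4384, 0.1654, 0.0164], 0.7)]
collar_top [([0.5463, 0.0356, 0.0482], 0.56), ([0.4393, 0.1624, 0.0139], 0.52)]
fork [([0.5426, 0.0393, 0.0491], 0.61)]
wrist {'mtx': array([[346.12798361,   0.        , 257.45188642],
       [  0.        , 346.12798361, 192.96002672],
       [  0.        ,   0.        ,   1.        ]]), 'distortion': array([-0.00233893,  0.        ,  0.        ,  0.        ,  0.        ]), 'R': array([[-2.71294205e-01,  9.62496386e-01,  4.00357323e-04],
       [ 9.29516691e-01,  2.61890380e-01,  2.59638499e-01],
       [ 2.49796267e-01,  7.08105591e-02, -9.65705799e-01]]), 't': array([ 0.67472859, -0.03227645,  0.3891496 ])}
1.45
```

View pics/side0.png

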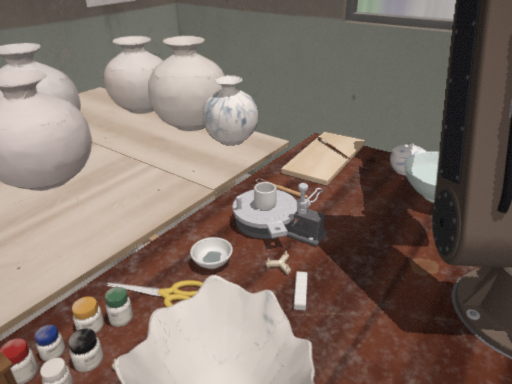

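View pics/top0.png

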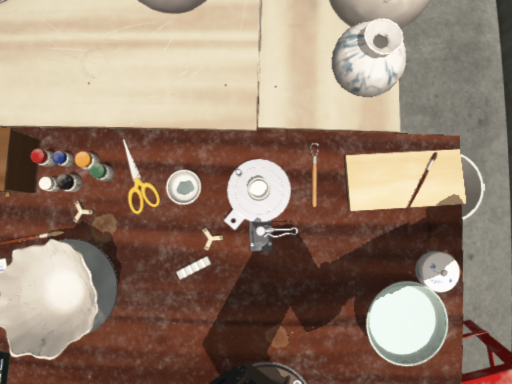

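```bash
python3 - <<'E'
import cv2
a=cv2.imread("pics/top0.png")[145:265,205:325];cv2.imwrite("pics/t1.png",cv2.resize(a,(600,600),interpolation=cv2.INTER_CUBIC))
a=cv2.imread("pics/side0.png")[165:255,220:340];cv2.imwrite("pics/s1.png",cv2.resize(a,(800,600),interpolation=cv2.INTER_CUBIC))
E
```

```text
(no output)
```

View pics/t1.png

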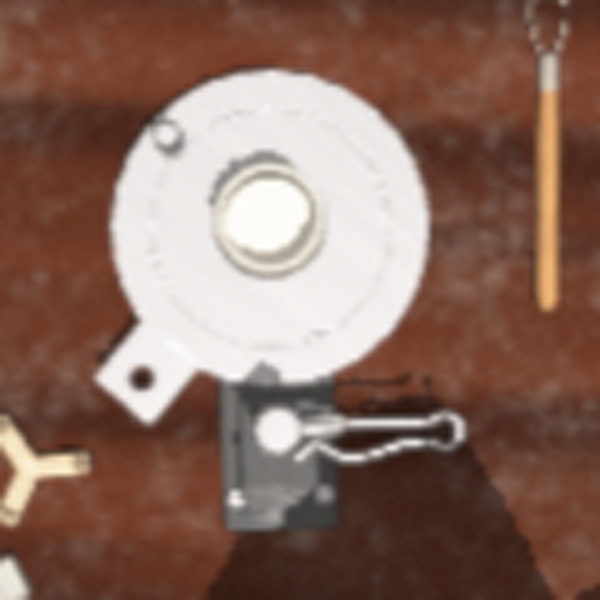

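View pics/s1.png

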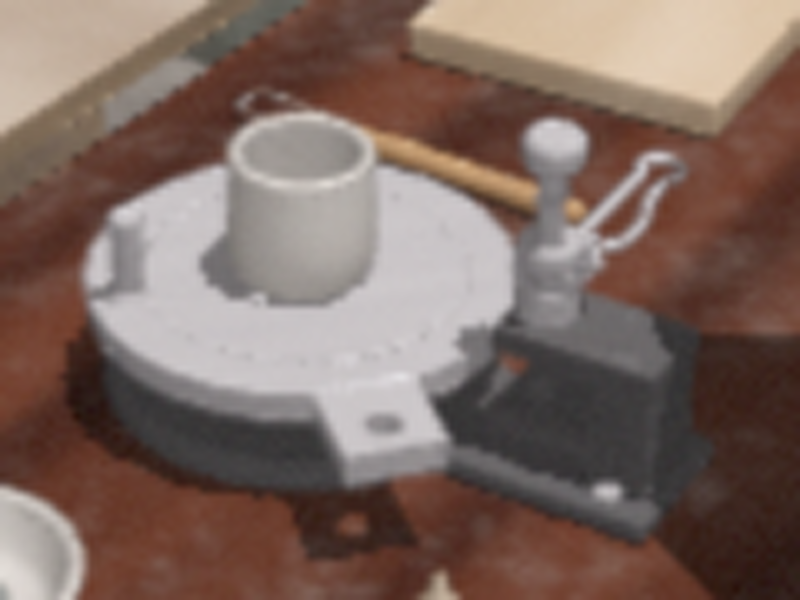

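View pics/wrist0.png

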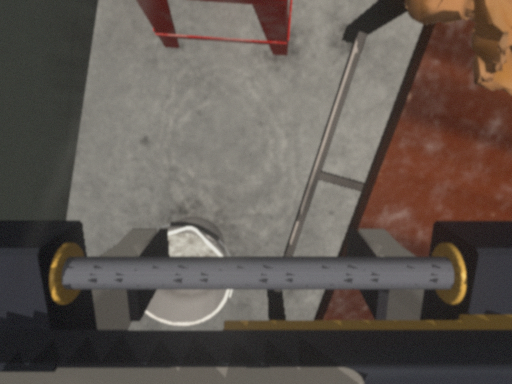

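```bash
cat > h.py <<'E'
import cv2,numpy as np
def load(n):
    return np.load(f"pics/{n}.npz")
def proj(X,c):
    R=np.array(c["R"]);return cv2.projectPoints(np.array(X,float).reshape(-1,1,3),cv2.Rodrigues(R)[0],np.array(c["t"]),np.array(c["mtx"]),np.array(c["distortion"]))[0].reshape(-1,2)
def model(p):
    x,y,w,h,cl=p
    def S(a,b,z): return [x+a*np.cos(w)-b*np.sin(w),y+a*np.sin(w)+b*np.cos(w),z]
    return dict(cup=S(0,0,.097),disc=S(0,0,.046),pin=S(-.1,0,.134),peg=S(-.066*np.sin(h),.066*np.cos(h),.081),ear=S(-.1*np.cos(h),-.1*np.sin(h),.046),ce=S(-.105,-.092+cl,.080))
def ray_at(uv,z,c):
    u=cv2.undistortPoints(np.array([[uv]],float),np.array(c["mtx"]),np.array(c["distortion"]))[0,0]
    R=np.array(c["R"]);C=-R.T@np.array(c["t"]);d=R.T@np.array([u[0],u[1],1]);return C+d*(z-C[2])/d[2]
E
cat > fit.py <<'E'
from h import *
from scipy.optimize import least_squares
T,S=load("top0"),load("side0")
t=dict(cup=(270,221),disc=(270,228),pin=(278,430),peg=(166,134),ear=(142,378),ce=(463,430))
s=dict(cup=(302,152),pin=(555,135),peg=(127,215),ear=(385,424),ce=(675,163))
tt={k:np.array([205+(u+.5)/5-.5,145+(v+.5)/5-.5]) for k,(u,v) in t.items()}
f=600/90
ss={k:np.array([220+(u+.5)/f-.5,165+(v+.5)/f-.5]) for k,(u,v) in s.items()}
def res(p,full=False):
    m=model(p);r={}
    for n,o,c in(("t",tt,T),("s",ss,S)):
        for k in o: r[n+k]=proj(m[k],c)[0]-o[k]
    return r if full else np.concatenate(list(r.values()))
q=least_squares(res,[.56,.04,0,-.7,.001],loss="soft_l1",x_scale=[.01,.01,.1,.1,.001])
print(q.x,np.degrees(q.x[2:4]));[print(k,v.round(2)) for k,v in res(q.x,True).items()]
for k,v in model(q.x).items():print(k,np.round(v,4))
for k in tt: print(k,ray_at(tt[k],model(q.x)[k][2],T).round(4), ray_at(ss[k],model(q.x)[k][2],S).round(4) if k in ss else "")
E
python3 fit.py
```

```text
[ 0.56271794  0.03574139  0.06505525 -0.7401854   0.00290356] [  3.72739104 -42.40949962]
tcup [-0.07 -0.52]
tdisc [ 0.02 -0.05]
tpin [-0.1   0.22]
tpeg [0.18 0.13]
tear [-0.1  0.2]
tce [-0.08  0.29]
scup [ 0.14 -0.23]
spin [ 0.13 -0.03]
speg [-0.2   0.08]
sear [-0.04  0.01]
sce [-0.23 -0.47]
cup [0.5627 0.0357 0.097 ]
disc [0.5627 0.0357 0.046 ]
pin [0.4629 0.0292 0.134 ]
peg [0.604  0.0873 0.081 ]
ear [0.4847 0.0982 0.046 ]
ce [ 0.4637 -0.06    0.08  ]
cup [0.5615 0.0355 0.097 ] [0.5624 0.0368 0.097 ]
disc [0.5626 0.0358 0.046 ] 
pin [0.4634 0.029  0.134 ] [0.4631 0.0295 0.134 ]
peg [0.6043 0.0877 0.081 ] [0.6038 0.0867 0.081 ]
ear [0.4852 0.098  0.046 ] [0.4846 0.0982 0.046 ]
ce [ 0.4644 -0.0602  0.08  ] [ 0.4622 -0.0584  0.08  ]
```

```bash
python3 - <<'E'
from h import *
T=load("top0");d=T["d"];
v,u=np.mgrid[0:384:2,0:512:2];dd=d[::2,::2]
n=cv2.undistortPoints(np.stack([u,v],-1).reshape(-1,1,2).astype(float),T["mtx"],T["distortion"])[:,0]
P=np.c_[n*dd.reshape(-1,1),dd.reshape(-1)];P=P[P[:,2]>0];W=(P-T["t"])@T["R"]
a=np.array([.183,-.65]);b=np.array([.604,.087]);e=(b-a)/np.linalg.norm(b-a)
s=(W[:,:2]-a)@e;l=np.abs((W[:,:2]-a)@[-e[1],e[0]])
for k in np.arange(0,.95,.05):
    m=(s>=k)&(s<k+.05)&(l<.12); print(round(k,2),m.sum(),W[m,2].max().round(3) if m.any() else None)
E
```

```text
0.0 0 None
0.05 5 0.002
0.1 115 0.005
0.15 171 0.006
0.2 261 0.087
0.25 420 0.09
0.3 574 0.088
0.35 506 0.088
0.4 438 0.088
0.45 427 0.022
0.5 434 0.024
0.55 441 0.023
0.6 425 0.014
0.65 433 0.084
0.7 433 0.137
0.75 442 0.1
0.8 417 0.1
0.85 400 0.084
0.9 443 0.045
```

apply_moves:
  commands:
    - {"grip": 0.3,"slide": [-0.035,0.035,-0.02],"roll": -2}
    - {"grip": 0.3,"slide": [-0.07,0.07,-0.03],"roll": -6}

```text
time_s: 1.7
tcp_pos: [0.2318, -0.5629, 0.257]
eef_rot: [-180.0, -0.0, -158.2]
contact_force: [0.8, 0.3, 0.6]
gripper_width: 0.0729
```

apply_moves:
  commands:
    - {"grip": 0.3,"slide": [-0.047,0.037,0],"roll": 0}
    - {"grip": 0.3,"slide": [-0.094,0.075,0],"roll": 0}
    - {"grip": 0.3,"slide": [-0.141,0.112,0],"roll": 0}
    - {"grip": 0.3,"slide": [-0.188,0.15,0],"roll": 0}
    - {"grip": 0.3,"slide": [-0.235,0.187,0],"roll": 0}

```text
time_s: 2.33
tcp_pos: [0.3812, -0.3008, 0.257]
eef_rot: [-180.0, 0.0, -158.3]
contact_force: [1.1, -0.2, 0.1]
gripper_width: 0.0612
```

apply_moves:
  commands:
    - {"grip": 0.3,"slide": [-0.047,0.037,0],"roll": 0}
    - {"grip": 0.3,"slide": [-0.094,0.075,0],"roll": 0}
    - {"grip": 0.3,"slide": [-0.141,0.112,0],"roll": 0}
    - {"grip": 0.3,"slide": [-0.188,0.15,0],"roll": 0}
    - {"grip": 0.3,"slide": [-0.235,0.187,0],"roll": 0}

```text
time_s: 2.95
tcp_pos: [0.5303, -0.0398, 0.2571]
eef_rot: [-180.0, 0.1, -158.2]
contact_force: [0.6, -1.0, -0.3]
gripper_width: 0.0616
```

apply_moves:
  commands:
    - {"grip": 0.3,"slide": [-0.047,0.037,0],"roll": -8}
    - {"grip": 0.3,"slide": [-0.094,0.075,0],"roll": -18}
    - {"grip": 0.3,"slide": [-0.117,0.093,0],"roll": -28}
    - {"grip": 0.3,"slide": [-0.117,0.093,0],"roll": -29.5}
    - {"grip": 0.3,"slide": [-0.117,0.093,0],"roll": -29.5}

```text
time_s: 3.58
tcp_pos: [0.6034, 0.0877, 0.2564]
eef_rot: [180.0, -0.0, -128.8]
contact_force: [0.1, -0.1, -0.5]
gripper_width: 0.0613
```

```bash
cat > w.py <<'E'
import sys
from h import *
from plant import *
c=get_calibration("wrist");p,d=capture("wrist")
P=[0.56271794,0.03574139,0.06505525,float(sys.argv[2]),float(sys.argv[3])]
m=model(P)
for k,v in m.items():
    u=proj(v,c)[0];print(k,u.round(1))
    if 0<u[0]<512 and 0<u[1]<384: cv2.circle(p,tuple(int(x) for x in u),2,(255,0,0),-1)
cv2.imwrite(f"pics/{sys.argv[1]}.png",p[...,::-1])
E
python3 w.py w1 -.74 .0029
```

```text
cup [256.1 104.4]
disc [256.3 103.8]
pin [356.3   9.9]
peg [256.4 173.6]
ear [353.4 103.5]
ce [276.5 -65.1]
```

View pics/w1.png

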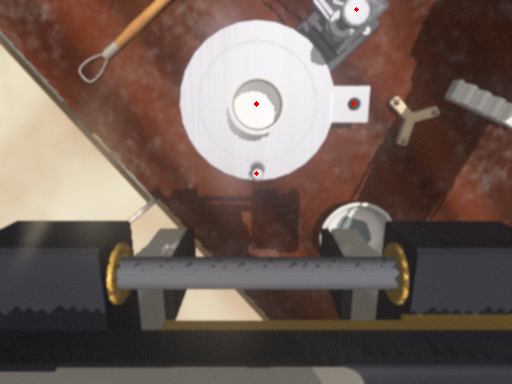

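apply_moves:
  commands:
    - {"grip": 0.3,"slide": [0,0,0.06],"roll": 0}
    - {"grip": 0.3,"slide": [0,0,0.12],"roll": 0}
    - {"grip": 0.3,"slide": [0,0,0.17],"roll": 0}
    - {"grip": 0.3,"slide": [0,0,0.2],"roll": 0}
    - {"grip": 0.3,"slide": [0,0,0.2],"roll": 0}

```text
time_s: 4.25
tcp_pos: [0.602, 0.0863, 0.0548]
eef_rot: [179.9, -0.2, -128.9]
contact_force: [-0.0, 0.3, 1.2]
gripper_width: 0.0613
```

apply_moves:
  commands:
    - {"grip": 1,"slide": [0,0,0],"roll": 0}
    - {"grip": 1,"slide": [0,0,0],"roll": 0}
    - {"grip": 1,"slide": [0,0,0],"roll": 0}
    - {"grip": 1,"slide": [0,0,0],"roll": 0}
    - {"grip": 1,"slide": [0,0,0],"roll": 0}
  grip_force: 15

```text
time_s: 4.88
tcp_pos: [0.6038, 0.088, 0.0568]
eef_rot: [-180.0, 0.0, -128.8]
contact_force: [0.9, 0.2, 0.4]
gripper_width: 0.017
```

apply_moves:
  commands:
    - {"grip": 1,"slide": [0,0,0],"roll": 0}
    - {"grip": 1,"slide": [0,0,0],"roll": 0}

```text
time_s: 5.12
tcp_pos: [0.6038, 0.088, 0.0567]
eef_rot: [-180.0, 0.0, -128.8]
contact_force: [-0.1, -0.6, 2.3]
gripper_width: 0.0113
```

apply_moves:
  commands:
    - {"grip": 1,"slide": [0.0005,0.008,0],"roll": -7}
    - {"grip": 1,"slide": [0.002,0.016,0],"roll": -14}
    - {"grip": 1,"slide": [0.0044,0.0237,0],"roll": -21}
    - {"grip": 1,"slide": [0.0077,0.031,0],"roll": -28}
    - {"grip": 1,"slide": [0.0119,0.0379,0],"roll": -35}

```text
time_s: 5.75
tcp_pos: [0.5669, 0.1021, 0.0566]
eef_rot: [-180.0, -0.0, -93.5]
contact_force: [1.4, -3.5, 0.5]
gripper_width: 0.0112
```

apply_moves:
  commands:
    - {"grip": 1,"slide": [0.0002,0.0045,0],"roll": -4}
    - {"grip": 1,"slide": [0.0006,0.0085,0],"roll": -7.4}
    - {"grip": 1,"slide": [0.0006,0.0085,0],"roll": -7.4}
    - {"grip": 1,"slide": [0.0006,0.0085,0],"roll": -7.4}

```text
time_s: 6.25
tcp_pos: [0.558, 0.1021, 0.0566]
eef_rot: [180.0, -0.0, -86.4]
contact_force: [-1.8, -3.0, 3.3]
gripper_width: 0.0111
```

```bash
cat > cap.py <<'E'
import sys
from h import *
from plant import *
n,name=sys.argv[1:3];c=get_calibration(n);p,d=capture(n)
np.savez(f"pics/{name}.npz",p=p,d=d,**{k:np.array(v) for k,v in c.items()})
b=[int(x) for x in sys.argv[3:7]] or [0,512,0,384]
a=p[b[2]:b[3],b[0]:b[1],::-1];f=min(800/a.shape[1],600/a.shape[0])
cv2.imwrite(f"pics/{name}.png",cv2.resize(a,None,fx=f,fy=f,interpolation=cv2.INTER_CUBIC));print(f,get_state()["tcp_pos"])
E
python3 cap.py side s2 220 340 165 255; python3 cap.py wrist w2
```

```text
6.666666666666667 [0.55802965 0.1020408  0.05662094]
1.5625 [0.55804759 0.10206753 0.05657972]
```

View pics/s2.png

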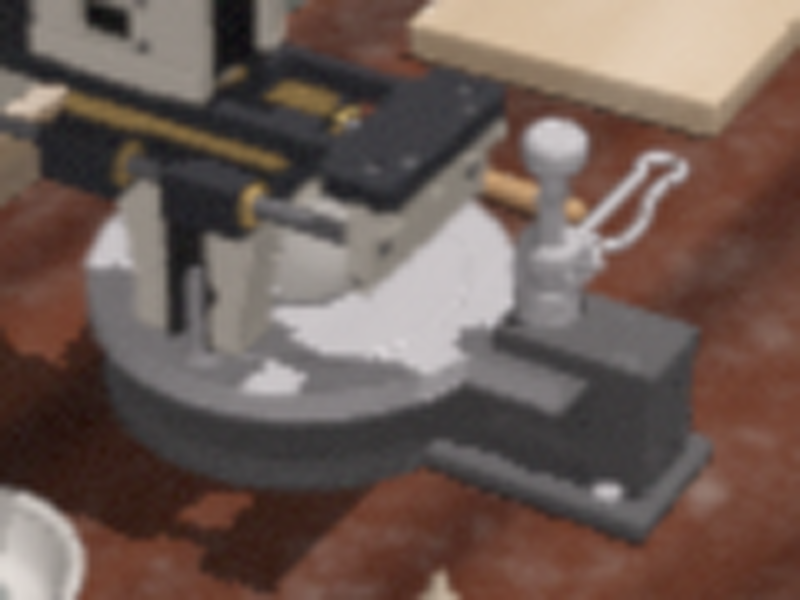

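View pics/w2.png

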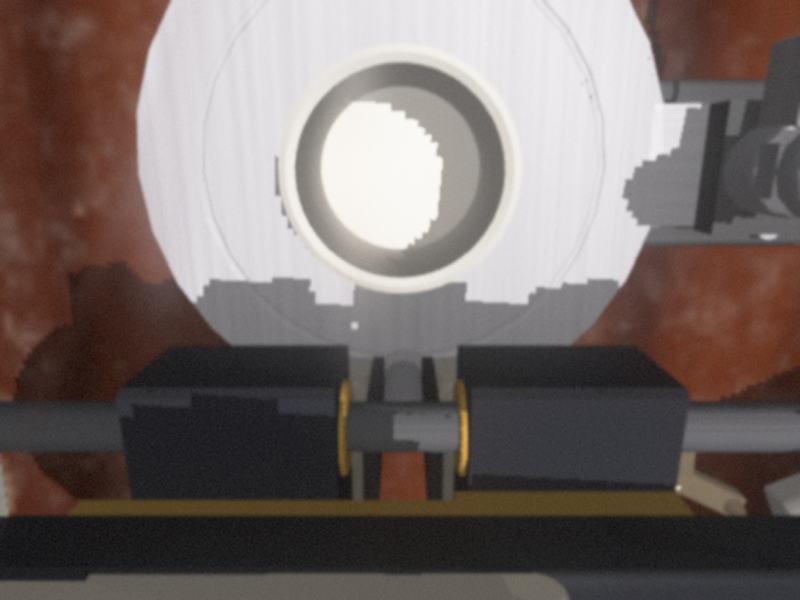

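apply_moves:
  commands:
    - {"grip": 0.6,"slide": [0,0,0],"roll": 0}
    - {"grip": 0.6,"slide": [0,0,0],"roll": 0}
    - {"grip": 0.6,"slide": [0,0,0],"roll": 0}
    - {"grip": 0.6,"slide": [0,0,-0.06],"roll": 0}
    - {"grip": 0.6,"slide": [0,0,-0.12],"roll": 0}

```text
time_s: 6.98
tcp_pos: [0.5578, 0.1023, 0.1774]
eef_rot: [179.9, -0.0, -86.4]
contact_force: [1.0, 2.0, -0.6]
gripper_width: 0.035
```

apply_moves:
  commands:
    - {"grip": 1,"slide": [0,0,-0.03],"roll": 0}
    - {"grip": 1,"slide": [0,0,-0.03],"roll": 0}

```text
time_s: 7.22
tcp_pos: [0.5596, 0.1031, 0.2097]
eef_rot: [-179.7, 0.1, -86.3]
contact_force: [-0.6, 0.1, 0.0]
gripper_width: 0.0203
```

```bash
python3 w.py w3 0 .0029;python3 cap.py side s3 220 340 165 255
```

```text
cup [259.6 102.5]
disc [259.6 102. ]
pin [413.5 102.9]
peg [259.6 182.7]
ear [371.3 101.8]
ce [402.8 -23.3]
6.666666666666667 [0.55789561 0.10244072 0.20630748]
```

View pics/w3.png

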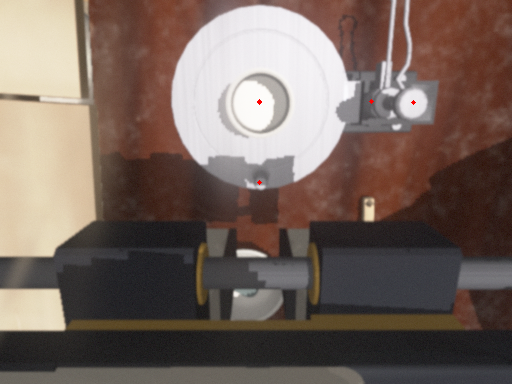

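View pics/s3.png

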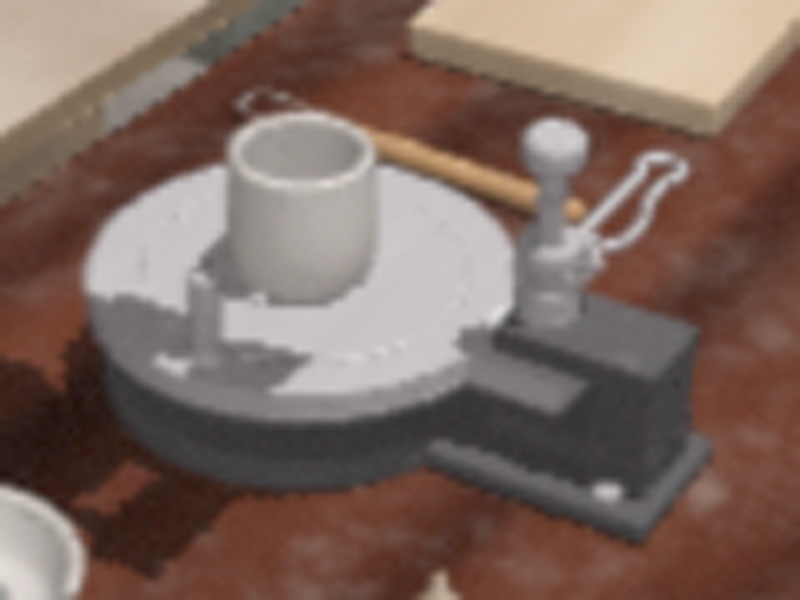

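apply_moves:
  commands:
    - {"grip": 1,"slide": [0.033,0.05,0],"roll": 0}
    - {"grip": 1,"slide": [0.0667,0.0995,0],"roll": 0}
    - {"grip": 1,"slide": [0.0667,0.0995,0],"roll": 0}
    - {"grip": 1,"slide": [0.0667,0.0995,0.04],"roll": 0}
    - {"grip": 1,"slide": [0.0667,0.0995,0.062],"roll": 0}

```text
time_s: 7.95
tcp_pos: [0.4622, 0.0292, 0.1422]
eef_rot: [179.9, -0.0, -86.4]
contact_force: [0.2, 1.3, 0.0]
gripper_width: 0.0005
```

apply_moves:
  commands:
    - {"grip": 1,"slide": [0,0,0],"roll": 0}
    - {"grip": 1,"slide": [0,0,0.006],"roll": 0}

```text
time_s: 8.2
tcp_pos: [0.464, 0.0298, 0.1389]
eef_rot: [-180.0, -0.0, -86.3]
contact_force: [-0.7, 0.4, 0.0]
gripper_width: 0.0002
```

apply_moves:
  commands:
    - {"grip": 1,"slide": [0,0,0.007],"roll": 0}
    - {"grip": 1,"slide": [0,0,0.013],"roll": 0}
    - {"grip": 1,"slide": [0,0,0.019],"roll": 0}

```text
time_s: 8.57
tcp_pos: [0.4639, 0.0298, 0.1198]
eef_rot: [-179.9, 0.0, -86.3]
contact_force: [0.6, 0.9, 3.6]
gripper_width: 0.0004
```

apply_moves:
  commands:
    - {"grip": 1,"slide": [0,0,0.006],"roll": 0}
    - {"grip": 1,"slide": [0,0,0.011],"roll": 0}
    - {"grip": 1,"slide": [0,0,0.015],"roll": 0}
    - {"grip": 1,"slide": [0,0,0.0165],"roll": 0}
    - {"grip": 1,"slide": [0,0,0.0165],"roll": 0}

```text
time_s: 9.2
tcp_pos: [0.4638, 0.0296, 0.1041]
eef_rot: [-179.9, 0.0, -86.3]
contact_force: [-1.4, 1.9, 14.7]
gripper_width: 0.0001
```

apply_moves:
  commands:
    - {"grip": 1,"slide": [0,0,-0.03],"roll": 0}
    - {"grip": 1,"slide": [0,0,-0.06],"roll": 0}
    - {"grip": 1,"slide": [0.06,0.003,-0.06],"roll": 0}
    - {"grip": 1,"slide": [0.12,0.006,-0.06],"roll": 0}
    - {"grip": 1,"slide": [0.13,0.006,-0.06],"roll": 0}

```text
time_s: 9.82
tcp_pos: [0.4634, -0.1034, 0.162]
eef_rot: [179.8, 0.0, -86.6]
contact_force: [-0.6, -0.4, -0.2]
gripper_width: 0.0001
```

```bash
python3 cap.py side s4 220 340 165 255; python3 cap.py wrist w4
```

```text
6.666666666666667 [ 0.46378939 -0.10303837  0.16203509]
1.5625 [ 0.46416811 -0.1018363   0.16214459]
```

View pics/s4.png

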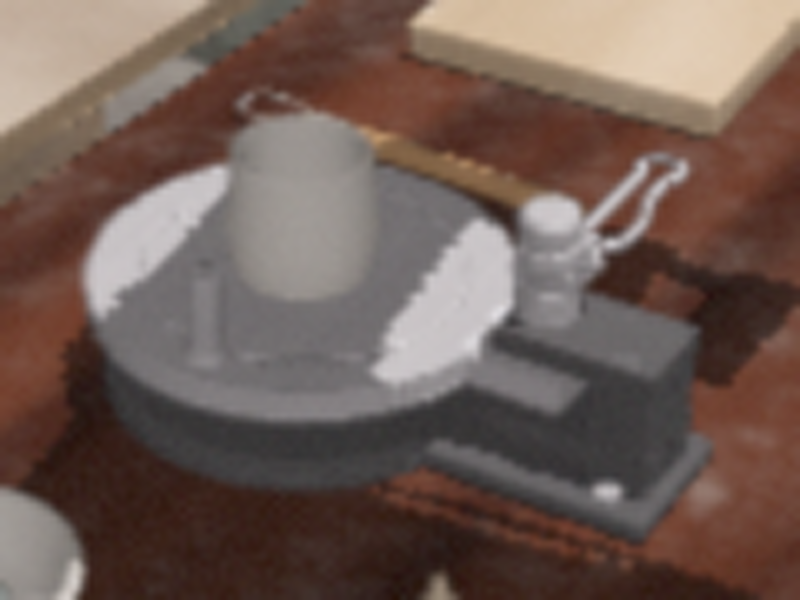

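View pics/w4.png

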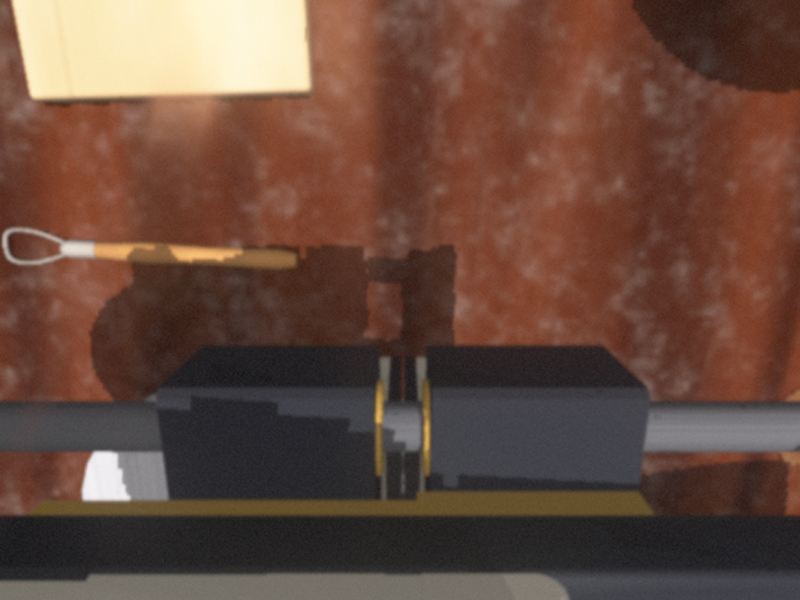

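apply_moves:
  commands:
    - {"grip": 1,"slide": [0,0,0.05],"roll": 0}
    - {"grip": 1,"slide": [0,0,0.1],"roll": 0}
    - {"grip": 1,"slide": [-0.008,0,0.1],"roll": 0}
    - {"grip": 1,"slide": [-0.016,0,0.1],"roll": 0}
    - {"grip": 1,"slide": [-0.02,0,0.1],"roll": 0}

```text
time_s: 10.55
tcp_pos: [0.4656, -0.0794, 0.065]
eef_rot: [-179.8, 0.0, -86.3]
contact_force: [-0.3, -0.8, 0.2]
gripper_width: 0.0002
```

```bash
python3 cap.py side s5 220 340 165 255
```

```text
6.666666666666667 [ 0.46547874 -0.07936291  0.0649156 ]
```

View pics/s5.png

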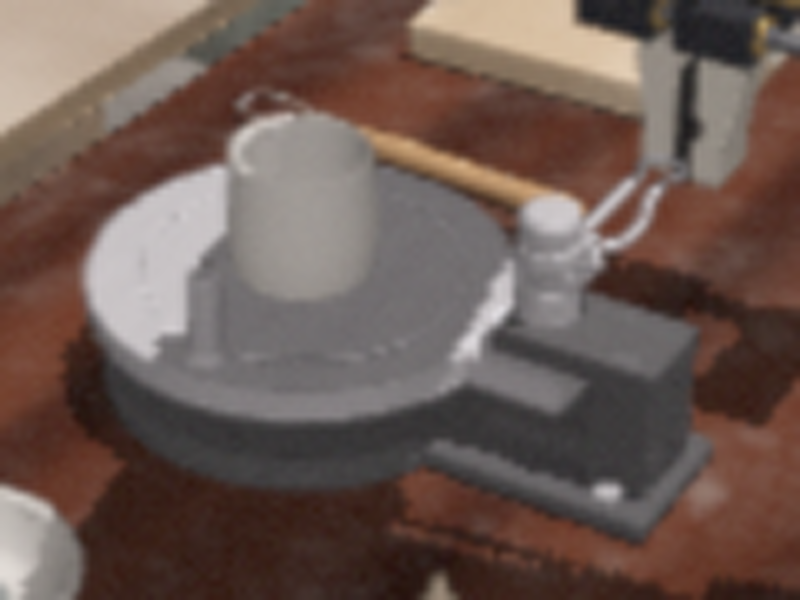

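apply_moves:
  commands:
    - {"grip": 1,"slide": [-0.007,0,0],"roll": 0}
    - {"grip": 1,"slide": [-0.013,0,0],"roll": 0}
    - {"grip": 1,"slide": [-0.019,0,0],"roll": 0}
    - {"grip": 1,"slide": [-0.025,0,0],"roll": 0}

```text
time_s: 11.1
tcp_pos: [0.4628, -0.0556, 0.0633]
eef_rot: [-180.0, -0.0, -86.3]
contact_force: [1.2, -2.8, 1.6]
gripper_width: 0.0006
```

apply_moves:
  commands:
    - {"grip": 1,"slide": [-0.005,0,0],"roll": 0}
    - {"grip": 1,"slide": [-0.01,0,0],"roll": 0}
    - {"grip": 1,"slide": [-0.014,0,0],"roll": 0}

```text
time_s: 11.48
tcp_pos: [0.4617, -0.0413, 0.063]
eef_rot: [-180.0, 0.0, -86.4]
contact_force: [0.7, -2.2, 1.3]
gripper_width: 0.0006
```

apply_moves:
  commands:
    - {"grip": 1,"slide": [-0.003,0,0],"roll": 0}
    - {"grip": 1,"slide": [-0.005,0,0],"roll": 0}
    - {"grip": 1,"slide": [-0.005,0,0],"roll": 0}

```text
time_s: 11.85
tcp_pos: [0.4613, -0.0366, 0.063]
eef_rot: [180.0, 0.0, -86.3]
contact_force: [0.6, -0.5, -0.5]
gripper_width: 0.0006
```

apply_moves:
  commands:
    - {"grip": 1,"slide": [-0.002,0,0],"roll": 0}
    - {"grip": 1,"slide": [-0.003,0,0],"roll": 0}
    - {"grip": 1,"slide": [-0.003,0,0],"roll": 0}

```text
time_s: 12.22
tcp_pos: [0.4611, -0.0338, 0.063]
eef_rot: [180.0, -0.0, -86.4]
contact_force: [0.5, -1.7, -0.4]
gripper_width: 0.0007
```

apply_moves:
  commands:
    - {"grip": 1,"slide": [-0.0015,0,0],"roll": 0}
    - {"grip": 1,"slide": [-0.0025,0,0],"roll": 0}
    - {"grip": 1,"slide": [-0.0025,0,0],"roll": 0}

```text
time_s: 12.6
tcp_pos: [0.4609, -0.033, 0.0631]
eef_rot: [180.0, -0.1, -86.3]
contact_force: [5.1, -14.3, -1.4]
gripper_width: 0.0003
```

```bash
python3 cap.py side s6 220 340 165 255
```

```text
6.666666666666667 [ 0.46088184 -0.03296523  0.06311524]
```

View pics/s6.png

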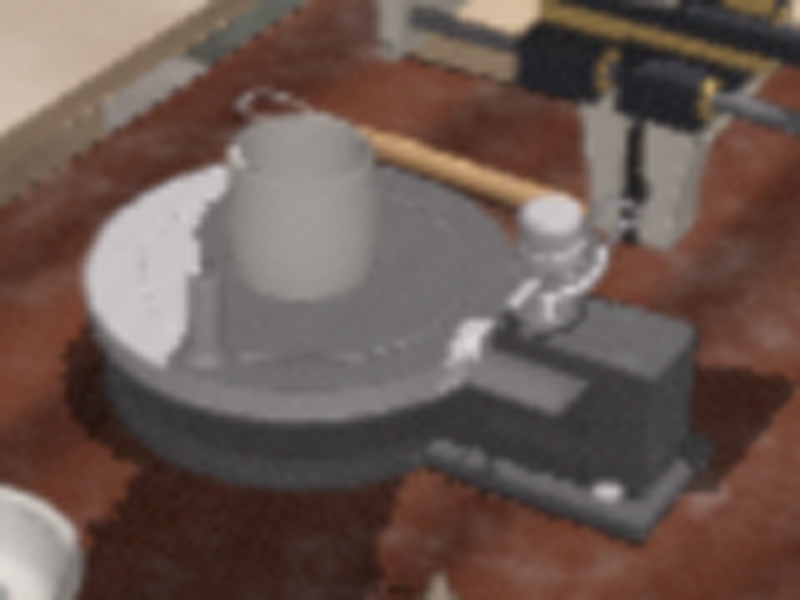

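apply_moves:
  commands:
    - {"grip": 1,"slide": [0.02,0,0],"roll": 0}
    - {"grip": 1,"slide": [0.05,0,0],"roll": 0}
    - {"grip": 1,"slide": [0.06,0,-0.05],"roll": 0}
    - {"grip": 1,"slide": [0.1,0,-0.1],"roll": 0}
    - {"grip": 1,"slide": [0.15,0,-0.13],"roll": 0}

```text
time_s: 13.28
tcp_pos: [0.4712, -0.1815, 0.1957]
eef_rot: [-179.8, -0.0, -86.2]
contact_force: [2.2, 0.7, -0.8]
gripper_width: 0.0003
```

apply_moves:
  commands:
    - {"grip": 1,"slide": [0.05,0,0],"roll": 0}
    - {"grip": 1,"slide": [0.1,0,0],"roll": 0}
    - {"grip": 1,"slide": [0.1,0,0],"roll": 0}
    - {"grip": 1,"slide": [0.1,0,0],"roll": 0}

```text
time_s: 13.78
tcp_pos: [0.4764, -0.2806, 0.1925]
eef_rot: [179.9, 0.0, -86.4]
contact_force: [0.3, 0.4, 0.0]
gripper_width: 0.0005
```

```bash
python3 cap.py side s7 220 340 165 255;python3 cap.py top t7 165 325 145 265
```

```text
6.666666666666667 [ 0.47656353 -0.28011561  0.19274064]
5.0 [ 0.47677795 -0.27987701  0.19296123]
```

View pics/s7.png

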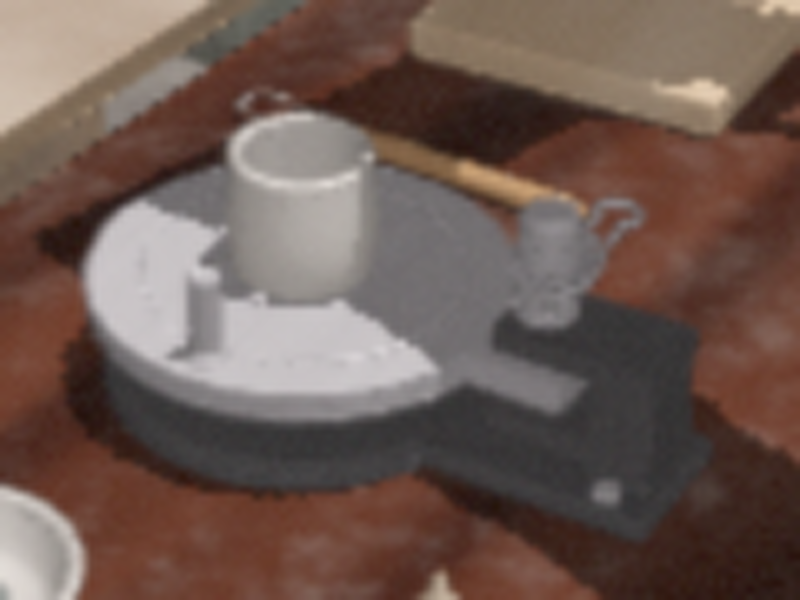

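View pics/t7.png

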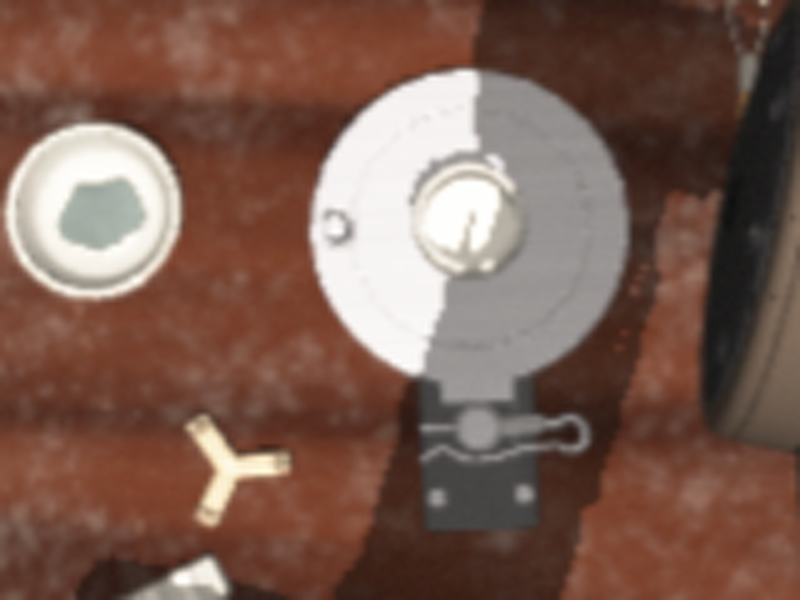

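```bash
python3 - <<'E'
from h import *
c=load("t7");w=.06505525
for n,u,v,z in(("ce",590,432,.08),("peg",332,226,.081),("pin",478,428,.104)):
    p=ray_at([165+(u+.5)/5-.5,145+(v+.5)/5-.5],z,c)[:2]-[.5627,.0357];print(n,(p@[np.cos(w),np.sin(w)]).round(4),(p@[-np.sin(w),np.cos(w)]).round(4))
from plant import close_job;print(close_job())
E
```

```text
ce -0.1039 -0.054
peg 0.0003 0.0672
pin -0.0993 -0.0002
the job is handed in; nothing more can be done
None
```

The wheel is locked and the job is handed in, at about 14 s of the 51 s allowed. I gripped the peg and turned the head about 42° counter-clockwise. I then pressed the pin down to its stop and pushed the clip's rear loop along the slot to its stop.

Last checks, in the stand frame:

| Part | Measured | Expected |
|---|---|---|
| Head (from the peg) | x = 0.3 mm, about 0.005 rad off | x = 0, within 0.03 rad |
| Pin | hard stop at 15 N with the fingertips at z = 104 mm | z = 104 mm when home |
| Clip end | y = -54 mm | y = -53 mm when home |
| Clip push | 2–3 N, falling to under 1 N, then hard stop at 14 N | a snap, then the stop |

- **Clip:** the side and top pictures show the bow over the collar.
- **Other objects:** the saucer and stilt sit where they were, and nothing touched the loop tool. The arm partly hid it in the last top picture, but its visible part is unchanged in the side view.
- **Robot:** the arm ended clear of everything, about 0.3 m to the stand's -y side.

No check failed or disagreed. `close_job` gave no verdict, so the result rests on these measurements.

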